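# Load a block heel into the leaf drilling jig

### The arm

A 7-joint arm with a two-finger parallel gripper is mounted at the origin on the work surface. World frame = base frame: x ahead of the robot, y to its left, z up, the work surface at z = 0. Lengths are in m, angles in rad, forces in N, time in s.
With the tool pointing down it reaches from about 0.425 to 0.95 m from the base axis. Payload 16.7 kg.
Tool frame: the origin (TCP) lies at the very end of the fingers, on their centre line; the grasp point (between the pads) lies 19 mm behind it; z points along the fingers, y is the line along which they close (so a half turn about z gives the same grasp; the last joint's range is limited). The gripper opens to 94 mm and grips with 3 to 60 N. Pads are 16 mm wide; open, the fingers measure 119 mm over their backs; the gripper's body (75 mm by 177 mm) begins 78 mm behind the grasp point.
Start: joints at [0.971, 0.426, 0.074, 1.606, -0.034, 1.111, -0.067], TCP at [0.294, -0.608, 0.205] pointing down, gripper open.
Joint ranges: [-2.85, 2.85], [-0.5, 2.14], [-1.23, 1.37], [0.21, 2.46], [-1.02, 4.16], [0.16, 2.05], [-2.73, 2.73]. Speed limits (rad/s): [1.89, 1.89, 2.39, 2.39, 3.01, 3.01, 3.01].

### API

Orientations are given as [roll, pitch, yaw] about the fixed x, y, z axes, in that order (R = Rz(yaw) Ry(pitch) Rx(roll)).
In Python, from bench import sensors, vision, order gives the robot as it stands. The module is installed in compiled form; this text tells all that it offers.
- The arm moves only by the shell command python3 -m pendant 'ROWS' [FORCE]. ROWS is JSON, a list of rows, each a list of 3 entries, a list of its own where there are three numbers: the opening, from 0 (shut) to 1 (fully open), then the shift along the tool's x, y, z in m, then the turn, a rotation vector about the tool's x, y, z in rad. In form: [[fingers, [x, y, z], [rx, ry, rz]], ...]. A call has 1 to 5 rows; each row is the pose to reach, as a shift and turn from the pose commanded when the call began, along the tool's axes at that moment; what a row does not reach only later rows make up. A row lasts 1/10 s, in which the tool goes at most 50 mm and 8.59 degrees, less where a joint would pass 70% of its speed; a pose out of reach is approached as far as the arm can. A call with a gripper value outside its range is refused whole. The fingers move at their own pace and stop on an object; FORCE is the grip in N (left out, the last holds). Time passes only in rows, so rows that repeat a pose let the fingers close. It gives the time, the measured TCP pose, the force, the opening and the grip force at its end, in the units of the state.
- sensors.read_state(): the state, without advancing time (a new reading comes with each control period).
- vision.snapshot(name): name is "side" or "top"; returns the picture (480x640x3 uint8, red, green, blue); there is no depth.
- vision.camera_params(name): a dict with "fx", "fy", "cx", "cy" (pixels), "world_to_cam" (4x4, takes a point from world to camera coordinates). Camera axes: x right, y up, looking along -z (the intrinsics and any distortion apply to the point x, -y, -z); pixel columns grow to the right and rows downward; lengths in m; the calibration is good to about 2 mm. A picture is of the moment at which its call begins. camera_params takes no time and is no camera call.
- order.finish_job(): hands the job in; it is judged then, once.
The state is a dict: "time": time; "qpos": joint angles; "qvel": joint speeds; "effort": joint torques, N m; "tool_pos": TCP position; "ee_rot": TCP orientation; "wrist_force": force on the tool from outside, world axes, zero at the start; "ft_torque": the same for the moment, N m; "grip_width": finger opening in m; "grip_force": force on a finger pad.
Only numpy, scipy, OpenCV 4.12 (cv2) and the standard library are available. Lean on these libraries where they do the work, as an engineer would, in place of code of your own. Each camera call takes 0.05 s, during which the arm holds its last target. There are 200 camera calls.

### The job

The block heel with the half-round back, the one that fits the jig's pocket, is in the crate among other heels: lift it out, set it (without dropping or forcing it) the right way round, flat and square, right down on the floor of the drilling jig's pocket and let go. Then swing the jig's hinged leaf over and shut it fully, ready for drilling. Leave the other heels and everything else on the bench where they lie.

Things in the scene. Friction and masses are not known exactly. Their poses are not given: they have to be found in the camera images.
- heel: The block heel to load: stacked brown leather, D-shaped from above, 50 mm (x) by 46 mm (y), 42 mm tall, straight-sided. Flat breast face at x = +25 mm, straight sides at y = +-23 mm from the breast back to x = -2 mm, then a half-round back of 23 mm radius. Rigid, 50 to 110 g. Origin: centre of its 50 x 46 mm underside, z up. It stands upright in the crate, as it must in the jig.
- nest (a point): Centre of the floor of the jig's D-shaped pocket. z up, x towards the pocket's flat wall and the leaf's hinge, half-round end at -x; the heel's x, y, z belong on these. 14 mm deep, about 1.2 mm play all round; the top 3 mm flare out 2 mm as a lead-in. Walls 10 mm thick. A seated heel stands 28 mm above the rim; beside it on the +-y sides nothing rises above the rim.
- jig: The drilling jig, bolted to the bench: grey base 150 x 100 x 15 mm, aluminium D-shaped nest, hinged leaf. Origin on the bench under the pocket's centre, axes as point nest, pocket floor at z = 15 mm. Also on it: two hinge cheeks (x = 50 to 74 mm, y = +-30 to +-42 mm, top at z = 72 mm) and the leaf's rest post (x = -59 to -47 mm, y within 15 mm, top at z = 59 mm).
- leaf (a joint): Angle of the jig's leaf, rad. 0: shut, level across the pocket on its rest post. Starts about 1.9 (past upright, leaning away to the nest's +x), stop at 2.1. Steel plate 118 x 56 x 8 mm with drill bush, 220 g. Stiff hinge (0.25 N m): it stays where it is left and must be brought all the way down. Shut, it clears a seated heel by 2 mm; it will not shut over one that is not down.
- leaf_knob (a point): Centre of the black ball knob (22 mm diameter) on the leaf's free end, 150 mm from the hinge axis; with the leaf open it stands about 0.2 m above the bench, in the way of low travel. The plate ends 29 mm before it; between them is a bare 8 mm stem. The knob is fixed to the leaf and may turn between gripper pads as the leaf swings.
- leaf_hinge (a point): On the hinge axis of the leaf, which is level and runs along the nest's y; 62 mm to +x of the pocket's centre and 48 mm above the pocket's floor (63 mm above the bench). At leaf angle a the knob lies from here 150 mm x (-cos a along the nest's x, +sin a up).
- crate: The grey open crate of mixed heels, 232 x 312 x 45 mm outside, 6 mm walls and floor, fixed on the bench. Origin: centre of its underside; x along its short side. Heels stand on its floor about 90 to 104 mm apart, in any order.
- heel_square: Another heel in the crate: square-backed block, 50 x 46 x 42 mm. Origin: centre of its underside. Leave it.
- heel_low: Another heel in the crate: larger, low D shape, 64 x 60 x 24 mm. Origin: centre of its underside. Leave it.
- heel_slim: Another heel in the crate: small D shape, 36 x 32 x 42 mm. Origin: centre of its underside. Leave it.
- heel_spool: Another heel in the crate: round spool heel, 42 mm across at the top, 46 mm tall. Origin: centre of its underside. Leave it.
- hammer: Hammer lying on the bench beyond the crate and jig. Leave it.
- brush: Flat glue brush lying on the bench beyond the jig. Leave it.
- polish_tin: Round flat polish tin, 75 mm across, 23 mm high, on the bench to the right of the crate. Leave it.
- thread_spool: Standing spool of thread, 40 mm across, 50 mm high, on the bench to the left of the jig. Leave it.
Things that resemble listed ones, but are neither listed nor needed, are in the scene too. Leave any green or turquoise look-alike of the heel alone.

How it is judged:
On the way, in this order (a step that is already met when the one before it is completed fails the run):
1. the heel is seated in the pocket and let go, the leaf still open (z of heel in the frame of nest between -0.003 and 0.003 m and horizontal distance between heel and nest below 0.004 m and angle between the x axis of heel and the x axis of nest, either way round below 0.1 rad and angle between heel's own z axis and vertical below 0.05 rad and value of joint leaf above 0.5 rad and contact force between the fingers and heel below 0.1 N), for 0.2 s.
2. the leaf is shut over it (z of heel in the frame of nest between -0.003 and 0.003 m and horizontal distance between heel and nest below 0.004 m and angle between the x axis of heel and the x axis of nest, either way round below 0.1 rad and angle between heel's own z axis and vertical below 0.05 rad and value of joint leaf below 0.04 rad), for 0.2 s.
At the end, for the whole second after the job is handed in: The D-shaped heel stands upright on the floor of the jig's pocket (underside within 3 mm of the floor, centre within 4 mm, square within 0.1 rad, upright within 0.05 rad), at rest, and the leaf is shut (under 0.04 rad) (all of step 2 and linear speed of heel below 0.02 m/s); the robot touches nothing.
It fails at once if another heel is moved more than 40 mm (distance of any of heel_square, heel_low, heel_slim, heel_spool from where it was at the start of the episode above 0.04 m).
It fails at once if a tool or tin on the bench is moved more than 40 mm (distance of any of hammer, brush, polish_tin, thread_spool from where it was at the start of the episode above 0.04 m).
It fails at once if the heel is dropped into the pocket (faster than 0.5 m/s at the pocket) (horizontal distance between heel and nest below 0.03 m and z of heel in the frame of nest below 0.03 m and linear speed of heel above 0.5 m/s).
It fails at once if the heel is forced against the jig (more than 60 N) (contact force between heel and jig above 60 N).
It also fails if it takes over 72 s, if anything falls off the work surface, if the arm or the gripper's body presses on something with over 40 N, if the wrist force passes 120 N, or if a joint passes its speed limit or range.

## Working session

There is one attempt and no reset: what is moved stays moved. The work goes in short steps, Python scripts to look and compute and a shell command to move; the robot and the scene stay as the last step left them, time stands still between calls to the robot, and variables do not carry over. Pictures are saved under pics/ and viewed, at most 10 in all, crops included, and the job is handed in when it is done.

```bash
mkdir -p pics
python3 - <<'E'
from bench import sensors, vision
import cv2
for n in("top","side"):
    im=vision.snapshot(n); cv2.imwrite(f"pics/{n}0.png",im[:,:,::-1]); p=vision.camera_params(n); print(n,p)
s=sensors.read_state(); print(s)
E
```

```text
top {'fx': 449.19610506842304, 'fy': 449.19610506842304, 'cx': 325.1504728868149, 'cy': 230.87920281135487, 'world_to_cam': array([[-0.02850973, -0.99947077, -0.01566416,  0.02901538],
       [ 0.99683161, -0.02959157,  0.07383149, -0.59923213],
       [-0.07425595, -0.01350961,  0.9971477 , -1.14888268],
       [ 0.        ,  0.        ,  0.        ,  1.        ]])}
side {'fx': 494.97424611952033, 'fy': 494.97424611952033, 'cx': 315.16585736145817, 'cy': 235.72618875678035, 'world_to_cam': array([[-0.91179393, -0.41064652, -0.00112899,  0.52313581],
       [ 0.27476806, -0.6121298 ,  0.74148474, -0.2083005 ],
       [-0.30517922,  0.67577107,  0.67096878, -1.05395424],
       [ 0.        ,  0.        ,  0.        ,  1.        ]])}
{'time': 0.1, 'qpos': array([ 0.97049473,  0.42668335,  0.07386524,  1.6064873 , -0.03407384,
        1.11081368, -0.06710217]), 'qvel': array([ 3.16609490e-05, -6.11393871e-04,  6.81855954e-06, -1.98632700e-03,
        2.30250453e-04, -8.51660600e-04, -1.40555821e-03]), 'effort': array([ 6.64390900e-03, -9.37460589e+01,  3.67622048e+00, -4.55041122e+01,
       -4.86985676e-02,  1.67748774e-02,  3.19028345e-05]), 'tool_pos': array([ 0.29388941, -0.60724995,  0.20486134]), 'ee_rot': array([-3.14046540e+00,  1.08301521e-04,  4.50770036e-01]), 'wrist_force': array([-0.27231249, -0.36581213,  0.25218357]), 'ft_torque': array([-0.01988785,  0.01749495,  0.02806301]), 'grip_force': 0.0, 'grip_width': 0.09410430518658007}
```

View pics/top0.png

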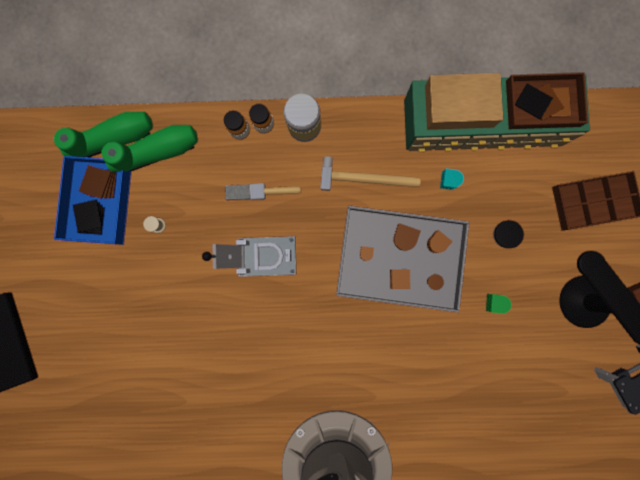

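View pics/side0.png

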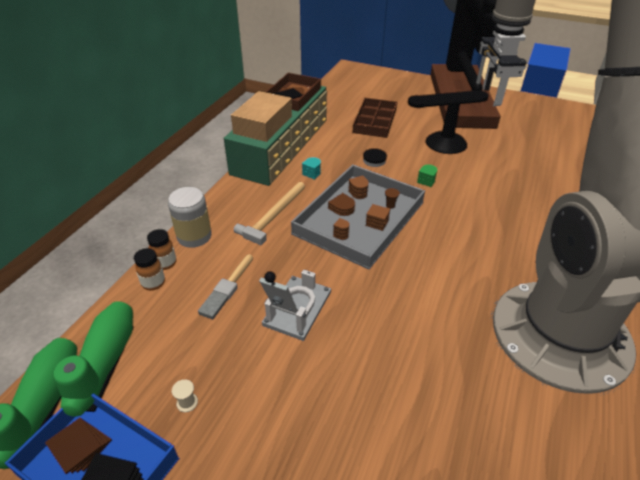

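The top view shows the crate with heels at (406,237), (439,242), (367,254), (401,279) and (436,283). The jig is at (265,257) and its knob at (207,256), so the hinge side points image-left. The side view shows the same layout from behind. I'll zoom in next to tell the heels apart.

```bash
cat > h.py <<'E'
import numpy as np, cv2
from bench import vision
def par(n):
    p=vision.camera_params(n); K=np.array([[p['fx'],0,p['cx']],[0,p['fy'],p['cy']],[0,0,1]]); M=np.array(p['world_to_cam']); return K,M
def proj(n,X):
    K,M=par(n); c=(M[:3,:3]@np.atleast_2d(X).T).T+M[:3,3]; c=c*[1,-1,-1]; q=(K@c.T).T; return q[:,:2]/q[:,2:]
def ray(n,u):
    K,M=par(n); d=np.linalg.inv(K)@[u[0],u[1],1]; d=d*[1,-1,-1]; R=M[:3,:3]; return -R.T@M[:3,3], R.T@d
def plane(n,u,z):
    o,d=ray(n,u); return o+d*(z-o[2])/d[2]
def tri(ut,us):
    (a,d),(b,e)=ray("top",ut),ray("side",us)
    s=np.linalg.lstsq(np.c_[d,-e],b-a,rcond=None)[0]; p,q=a+s[0]*d,b+s[1]*e
    return (p+q)/2,np.linalg.norm(p-q)
E
python3 - <<'E'
import cv2,numpy as np
t=cv2.imread("pics/top0.png"); s=cv2.imread("pics/side0.png")
a=cv2.resize(t[200:320,330:480],(800,600),interpolation=cv2.INTER_CUBIC)  # x5.333,x5
cv2.imwrite("pics/c1.png",a)
b=cv2.resize(t[220:295,195:305],None,fx=5,fy=5,interpolation=cv2.INTER_CUBIC)
c=cv2.resize(s[260:340,255:340],None,fx=5,fy=5,interpolation=cv2.INTER_CUBIC)
o=np.zeros((600,800,3),np.uint8)
b=cv2.resize(t[225:290,195:303],None,fx=3.7,fy=4.6,interpolation=cv2.INTER_CUBIC); o[:b.shape[0],:b.shape[1]]=b
d=cv2.resize(s[165:265,290:430],None,fx=2.8,fy=3,interpolation=cv2.INTER_CUBIC); o[300:300+d.shape[0],:d.shape[1]]=d
c=cv2.resize(s[260:340,255:335],None,fx=4.9,fy=7.5,interpolation=cv2.INTER_CUBIC); o[:c.shape[0],402:402+c.shape[1]]=c
cv2.imwrite("pics/c2.png",o)
# heel blobs
hsv=cv2.cvtColor(t,cv2.COLOR_BGR2HSV)
m=((hsv[...,1]>100)&(hsv[...,0]<20)).astype(np.uint8); r=np.zeros_like(m); r[215:302,345:463]=m[215:302,345:463]
n,l,st,ce=cv2.connectedComponentsWithStats(r)
for i in range(1,n):
    if st[i,4]>30: print(st[i],ce[i])
E
```

```text
[424 215  39   6 120] [448.35 216.4 ]
[394 224  26  26 496] [405.34072581 236.88508065]
[427 231  25  22 363] [438.13774105 242.26446281]
[360 247  14  14 156] [366.03846154 253.07051282]
[390 269  20  20 376] [399.67553191 278.91223404]
[427 274  16  16 187] [434.96791444 281.6631016 ]
[345 297  31   5  84] [355.98809524 299.85714286]
```

View pics/c1.png

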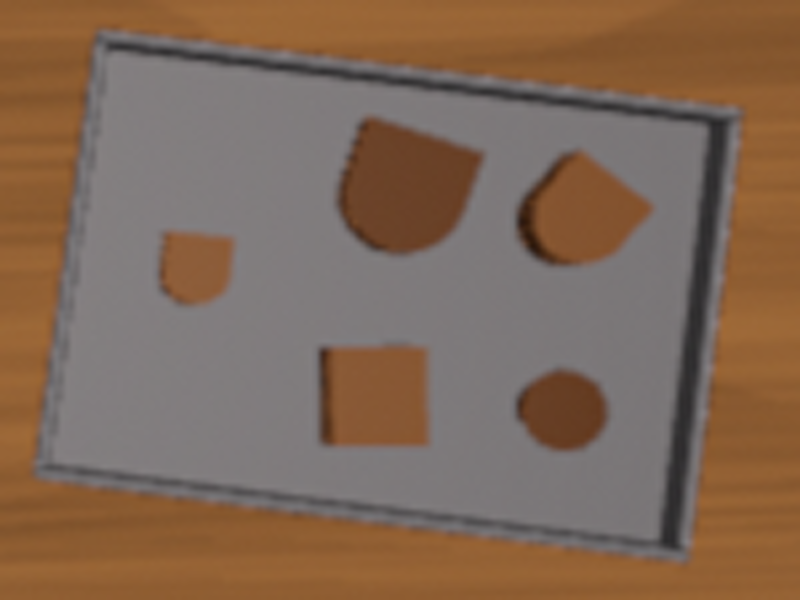

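View pics/c2.png

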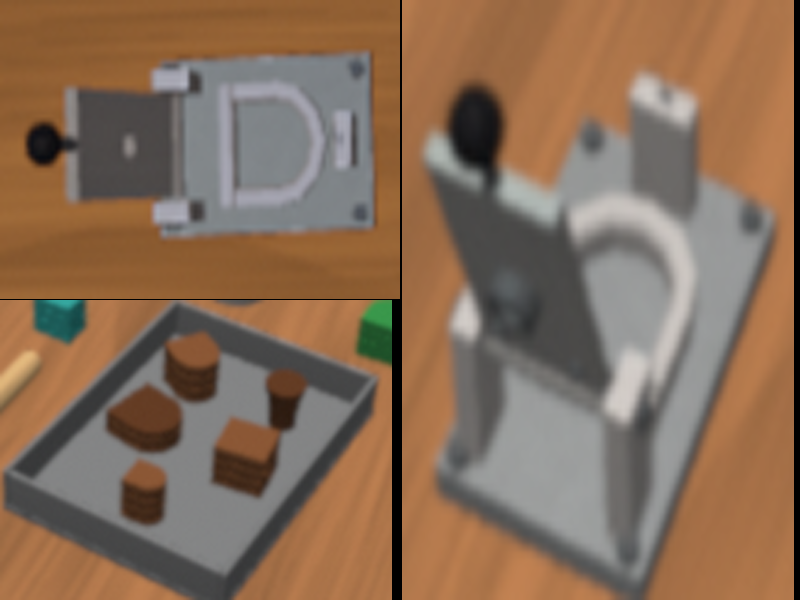

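The heel to load is the D at top-image (438,242). Its flat breast faces up-right, with corners near (438.4,230.4) and (452.3,242), and the square, low, slim and spool heels are the others. The leaf stands open at image-left of the jig, with the pocket's half-round end to the right. Next I'll measure.

```bash
cat > m.py <<'E'
from h import *
def hull_px(im,box,cond,k=6):
    x0,y0,x1,y1=box; c=cv2.resize(im[y0:y1,x0:x1],None,fx=k,fy=k,interpolation=cv2.INTER_CUBIC)
    m=cond(c).astype(np.uint8); n,l,st,ce=cv2.connectedComponentsWithStats(m); i=1+np.argmax(st[1:,4])
    cn=max(cv2.findContours((l==i).astype(np.uint8),cv2.RETR_EXTERNAL,cv2.CHAIN_APPROX_NONE)[0],key=len)[:,0]
    return (cn+.5)/k-.5+[x0,y0], ce[i]/k-.5+[x0,y0]
E
python3 - <<'E'
from m import *
t=cv2.imread("pics/top0.png"); s=cv2.imread("pics/side0.png")
print([t[242,c].tolist() for c in range(424,456,2)])
f=lambda c:(c[...,2]>105)&(c[...,2]*1.0-c[...,0]>45)
cn,ce=hull_px(t,(420,222,460,258),f)
W=np.array([plane("top",u,.048)[:2] for u in cn]); 
(cx,cy),(w,h),a=cv2.minAreaRect((W*1000).astype(np.float32)); print("top heel rect mm",cx,cy,w,h,a, "corners",np.round(cv2.boxPoints(((cx,cy),(w,h),a)),1).tolist())
ap=cv2.approxPolyDP((cn*20).astype(np.int32),30,True)[:,0]/20; print("poly",ap.tolist(),[np.round(plane("top",u,.048)[:2]*1000,1).tolist() for u in ap])
p=proj("side",np.array([[cx/1000,cy/1000,.048]])); print("side pred top centre",p)
f2=lambda c:(c[...,2]>110)&(c[...,2]*1.0-c[...,0]>45)
x,y=p[0].astype(int); print([s[y,c].tolist() for c in range(x-16,x+18,2)],[s[r,x].tolist() for r in range(y-14,y+22,2)])
# jig dark knob
g=lambda c:c.max(2)<45
kt=hull_px(t,(195,245,222,268),g)[1]; ks=hull_px(s,(255,265,285,290),g)[1]
print("knob",kt,ks,tri(kt,ks))
E
```

```text
[[123, 121, 125], [106, 106, 113], [19, 37, 64], [39, 68, 110], [48, 85, 133], [47, 84, 133], [47, 84, 132], [48, 84, 132], [46, 83, 132], [47, 83, 132], [46, 83, 131], [46, 83, 131], [45, 82, 131], [46, 82, 132], [102, 108, 126], [120, 119, 122]]
top heel rect mm 559.6036987304688 -276.3412170410156 46.712989807128906 49.5380859375 48.16073989868164 corners [[525.5999755859375, -277.20001220703125], [562.5, -310.29998779296875], [593.5999755859375, -275.5], [556.7000122070312, -242.39999389648438]]
poly [[438.75, 230.05], [430.05, 239.9], [430.4, 246.75], [436.9, 252.25], [444.55, 250.05], [451.75, 241.25]] [[591.5, -277.3], [567.1, -254.2], [549.7, -254.3], [535.3, -270.0], [540.3, -289.6], [562.0, -308.8]]
side pred top centre [[360.49679365 181.82129627]]
[[58, 58, 57], [80, 81, 80], [88, 92, 99], [43, 69, 109], [52, 86, 137], [53, 87, 139], [53, 87, 139], [52, 86, 138], [54, 88, 140], [53, 87, 139], [52, 86, 138], [54, 86, 136], [67, 79, 100], [73, 73, 73], [69, 69, 68], [70, 69, 70], [71, 71, 71]] [[105, 117, 140], [81, 81, 82], [73, 72, 72], [71, 71, 70], [67, 74, 90], [54, 86, 135], [53, 87, 139], [54, 88, 140], [54, 88, 139], [54, 87, 139], [40, 66, 106], [24, 39, 64], [27, 44, 69], [24, 38, 62], [26, 44, 70], [26, 40, 60], [96, 100, 106], [132, 131, 131]]
knob [206.7855127  255.82165256] [269.62333966 276.84212524] (array([0.54022296, 0.27175909, 0.20428969]), np.float64(0.002744710399457285))
```

Run:
```python
import cv2,numpy as np
t=cv2.imread("pics/top0.png"); s=cv2.imread("pics/side0.png")
o=np.zeros((600,800,3),np.uint8)
b=cv2.resize(t[232:282,232:302],(800,571),interpolation=cv2.INTER_CUBIC) 
cv2.imwrite("pics/c3.png",b)
c=cv2.resize(s[268:338,260:335],(640,597),interpolation=cv2.INTER_CUBIC)
cv2.imwrite("pics/c4.png",c)
```

```text
(no output)
```

View pics/c3.png

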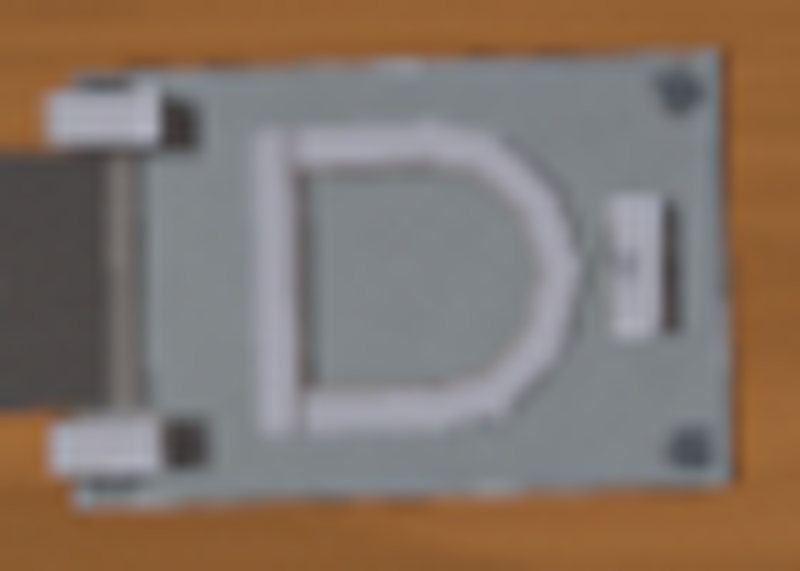

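View pics/c4.png

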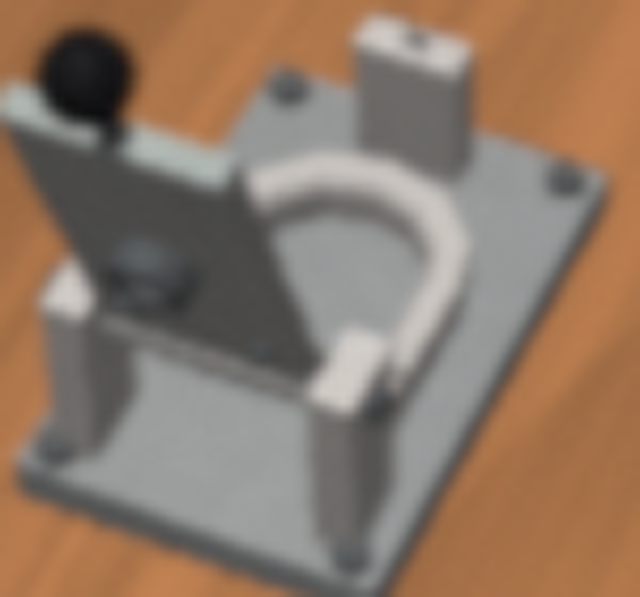

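Crop c3 (scale 11.43, origin (232,232)) shows the D rim at x 260–580, y 130–437, and the post top at about (635,265). Crop c4 (scale 8.53, origin (260,268)) shows the post top at about (413,48), the knob at (87,76) and the cheek tops. Now the nest measurement.

Run:
```python
from m import *
t=cv2.imread("pics/top0.png"); s=cv2.imread("pics/side0.png")
def px(crop,o,k): return (np.array(crop)+.5)/k-.5+o
T=lambda a:px(a,[232,232],np.array([800/70,571/50])); S=lambda a:px(a,[260,268],np.array([640/75,597/70]))
for n,a,b in(("post",(636,266),(413,46)),("cheek hi-x",(103,115),(68,290)),("cheek lo-x",(107,443),(350,368)),("bolt",(680,90),(290,86)),("bolt2",(690,448),(565,180))): print(n,np.round(tri(T(a),S(b))[0]*1000,1),round(1000*tri(T(a),S(b))[1],1))
print([t[257,c].tolist() for c in range(248,292,2)])
f=lambda c:(c.min(2)>145)
cn,ce=hull_px(t,(253,240,284,273),f); W=np.array([plane("top",u,.029)[:2] for u in cn])*1000
r=cv2.minAreaRect(W.astype(np.float32)); print("rim rect",r, "px",cn.min(0),cn.max(0))
g=lambda c:(c[...,2]*1.0-c[...,0]<15)
cn,ce=hull_px(t,(244,230,300,283),g); W=np.array([plane("top",u,.015)[:2] for u in cn])*1000
h=W[W[:,1]<190]; print("base rect",cv2.minAreaRect(W.astype(np.float32)))
# base long edge lines
for sel in (W[:,0]>545,W[:,0]<475):
    q=W[sel & (W[:,1]<200)&(W[:,1]>95)]; l=np.polyfit(q[:,1],q[:,0],1); print("edge dx/dy",l)
# heel in side: top face height check: contours of top face in side
f2=lambda c:(c[...,2]>100)&(c[...,2]*1.0-c[...,0]>40)
ch,_=hull_px(t,(420,222,460,258),f2); cs,_=hull_px(s,(345,168,375,195),f2)
mt=lambda c:(cv2.minEnclosingCircle(c.astype(np.float32))[0])
M=lambda c:(lambda m:np.array([m['m10'],m['m01']])/m['m00'])(cv2.moments(c.astype(np.float32)))
print("heel top centroid tri",M(ch),M(cs),tri(M(ch),M(cs)))
```

```text
post [540.7 109.   58.2] 2.8
cheek hi-x [578.3 225.3  66.9] 5.5
cheek lo-x [504.7 223.5  72.3] 1.6
bolt [581.5 102.   18.1] 2.5
bolt2 [499.9 101.7  17. ] 2.8
[[137, 134, 130], [138, 135, 130], [138, 135, 130], [158, 150, 148], [168, 158, 159], [101, 100, 104], [137, 133, 128], [138, 134, 129], [138, 134, 129], [136, 132, 128], [136, 133, 128], [136, 132, 127], [137, 133, 129], [137, 133, 128], [135, 132, 127], [142, 138, 137], [173, 163, 163], [138, 131, 131], [132, 130, 127], [171, 159, 159], [176, 165, 165], [75, 74, 78]]
rim rect ((539.4866943359375, 156.17254638671875), (69.40445709228516, 62.36786651611328), 1.4457041025161743) px [257.41666667 242.25      ] [281.91666667 269.25      ]
base rect ((539.3448486328125, 160.41497802734375), (98.93799591064453, 135.84652709960938), 0.38425832986831665)
edge dx/dy [-2.90680658e-03  5.88407117e+02]Traceback (most recent call last):
  File "<stdin>", line 15, in <module>
    raise TypeError("expected non-empty vector for x")
TypeError: expected non-empty vector for x
```

Run:
```python
from m import *
t=cv2.imread("pics/top0.png"); s=cv2.imread("pics/side0.png")
k=8;x0,y0,x1,y1=252,238,284,275
for th in(143,148,153):
    c=cv2.resize(t[y0:y1,x0:x1],None,fx=k,fy=k,interpolation=cv2.INTER_CUBIC)
    m=(c.min(2)>th).astype(np.uint8); n,l,st,ce=cv2.connectedComponentsWithStats(m); m=np.isin(l,[i for i in range(1,n) if st[i,4]>300])
    P=(np.argwhere(m)[:,::-1]+.5)/k-.5+[x0,y0]
    W=np.array([plane("top",u,.029)[:2] for u in P])*1000
    H=cv2.convexHull(W.astype(np.float32)); r=cv2.minAreaRect(H); print(th,r)
    # straight-wall outer flat edge: max y per x bin -> yaw
    b=[(x,W[abs(W[:,0]-x)<1,1].max()) for x in range(512,568,4)]; l=np.polyfit(*np.array(b).T,1); print("flat outer edge dy/dx",l[0],"y at 540",np.polyval(l,540), "min y",W[:,1].min())
    for sg,nm in((1,"hi"),(-1,"lo")):
        b=[(y,(sg*W[abs(W[:,1]-y)<1,0]).max()*sg) for y in range(163,190,3)]; l=np.polyfit(*np.array(b).T,1); print(nm,"dx/dy",l[0],"x at 165",np.polyval(l,165))
# base edges by colour
c=cv2.resize(t[230:283,244:300],None,fx=k,fy=k,interpolation=cv2.INTER_CUBIC)
m=(c[...,2]*1.0-c[...,0]<15); P=(np.argwhere(m)[:,::-1]+.5)/k-.5+[244,230]
W=np.array([plane("top",u,.015)[:2] for u in P])*1000
for sg in(1,-1):
    b=[(y,(sg*W[abs(W[:,1]-y)<1,0]).max()*sg) for y in range(95,195,5)]; l=np.polyfit(*np.array(b).T,1); print("base",sg,"dx/dy",l[0],np.polyval(l,162))
b=[(x,W[abs(W[:,0]-x)<1,1].min()) for x in range(500,582,5)]; l=np.polyfit(*np.array(b).T,1); print("base end dy/dx",l[0],np.polyval(l,540))
f2=lambda c:(c[...,2]>100)&(c[...,2]*1.0-c[...,0]>40)
ch,_=hull_px(t,(420,222,460,258),f2); cs,_=hull_px(s,(345,168,375,195),f2)
M=lambda c:(lambda m:np.array([m['m10'],m['m01']])/m['m00'])(cv2.moments(c.astype(np.float32)))
print("heel top centroid tri",M(ch),M(cs),tri(M(ch),M(cs)))
W=np.array([plane("top",u,.048)[:2] for u in ch])*1000; print(cv2.minAreaRect(W.astype(np.float32)),M(W))
```

```text
Traceback (most recent call last):
  File "h.py", line 10, in plane
    o,d=ray(n,u); return o+d*(z-o[2])/d[2]
        ~~~^^^^^
  File "h.py", line 8, in ray
    K,M=par(n); d=np.linalg.inv(K)@[u[0],u[1],1]; d=d*[1,-1,-1]; R=M[:3,:3]; return -R.T@M[:3,3], R.T@d
        ~~~^^^
  File "h.py", line 4, in par
    p=vision.camera_params(n); K=np.array([[p['fx'],0,p['cx']],[0,p['fy'],p['cy']],[0,0,1]]); M=np.array(p['world_to_cam']); return K,M
ValueError: time passes only in moves, steps and waits
```

```bash
sed -i 's/^def par(n)/from functools import lru_cache\n@lru_cache\ndef par(n)/' h.py
cat > meas.py <<'E'
from m import *
t=cv2.imread("pics/top0.png"); s=cv2.imread("pics/side0.png")
k=8;x0,y0,x1,y1=252,238,284,275
for th in(143,148,153):
    c=cv2.resize(t[y0:y1,x0:x1],None,fx=k,fy=k,interpolation=cv2.INTER_CUBIC)
    m=(c.min(2)>th).astype(np.uint8); n,l,st,ce=cv2.connectedComponentsWithStats(m); m=np.isin(l,[i for i in range(1,n) if st[i,4]>300])
    P=(np.argwhere(m)[:,::-1]+.5)/k-.5+[x0,y0]
    W=np.array([plane("top",u,.029)[:2] for u in P])*1000
    H=cv2.convexHull(W.astype(np.float32)); r=cv2.minAreaRect(H); print(th,r)
    b=[(x,W[abs(W[:,0]-x)<1,1].max()) for x in range(512,568,4)]; l=np.polyfit(*np.array(b).T,1); print("flat outer edge dy/dx",l[0],"y at 540",np.polyval(l,540), "min y",W[:,1].min())
    for sg,nm in((1,"hi"),(-1,"lo")):
        b=[(y,(sg*W[abs(W[:,1]-y)<1,0]).max()*sg) for y in range(163,190,3)]; l=np.polyfit(*np.array(b).T,1); print(nm,"dx/dy",l[0],"x at 165",np.polyval(l,165))
c=cv2.resize(t[230:283,244:300],None,fx=k,fy=k,interpolation=cv2.INTER_CUBIC)
m=(c[...,2]*1.0-c[...,0]<15); P=(np.argwhere(m)[:,::-1]+.5)/k-.5+[244,230]
W=np.array([plane("top",u,.015)[:2] for u in P])*1000
for sg in(1,-1):
    b=[(y,(sg*W[abs(W[:,1]-y)<1,0]).max()*sg) for y in range(95,195,5)]; l=np.polyfit(*np.array(b).T,1); print("base",sg,"dx/dy",l[0],np.polyval(l,162))
b=[(x,W[abs(W[:,0]-x)<1,1].min()) for x in range(500,582,5)]; l=np.polyfit(*np.array(b).T,1); print("base end dy/dx",l[0],np.polyval(l,540))
f2=lambda c:(c[...,2]>100)&(c[...,2]*1.0-c[...,0]>40)
ch,_=hull_px(t,(420,222,460,258),f2); cs,_=hull_px(s,(345,168,375,195),f2)
M=lambda c:(lambda m:np.array([m['m10'],m['m01']])/m['m00'])(cv2.moments(c.astype(np.float32)))
print("heel top centroid tri",M(ch),M(cs),tri(M(ch),M(cs)))
W=np.array([plane("top",u,.048)[:2] for u in ch])*1000; print(cv2.minAreaRect(W.astype(np.float32)),M(W))
E
python3 meas.py
```

```text
143 ((539.465576171875, 161.64178466796875), (69.6035385131836, 73.41561126708984), 0.7998687028884888)
flat outer edge dy/dx 0.006403595488101396 y at 540 197.8957014540231 min y 124.95976944079614
hi dx/dy -0.012665561653396553 x at 165 573.6033841675232
lo dx/dy 0.02076455504258643 x at 165 504.70069317627036
148 ((539.37841796875, 161.40036010742188), (72.20145416259766, 68.5578384399414), 89.91556549072266)
flat outer edge dy/dx -0.0009779865080416508 y at 540 197.20846136019225 min y 125.29729118675142
hi dx/dy 0.002439118244195654 x at 165 572.9435313521975
lo dx/dy 0.040838130147045765 x at 165 505.2452345221989
153 ((539.3709716796875, 161.39756774902344), (70.90097045898438, 67.2393798828125), 89.91509246826172)
flat outer edge dy/dx -0.0012814669236927978 y at 540 196.53472635887684 min y 125.94469837143357
hi dx/dy -0.011825855875873736 x at 165 572.3727801275434
lo dx/dy 1.370962684112169 x at 165 499.22475885938974
base 1 dx/dy -0.0016318228947698663 588.1499743035284
base -1 dx/dy -0.008141860783004006 490.2426279698919
base end dy/dx 0.009338225960805696 92.79737339310135
heel top centroid tri [439.56083491 242.02798656] [359.18785745 181.35078639] (array([ 0.56234091, -0.27743928,  0.04805352]), np.float64(0.0029199138969326468))
((559.6148071289062, -276.27679443359375), (47.35582733154297, 50.1508903503418), 48.159976959228516) [ 561.01695332 -277.95492306]
```

Measured results:
- **Nest:** centre (539.4, 161.4) mm, yaw about 1.575.
- **Heel:** centre (559.6, −276.3) mm, yaw about −0.74, top at z = 48 mm, confirmed by triangulation.

I'll grip the heel lightly along its length first, which centres it and calibrates camera to robot, and then regrip it across the sides.

```bash
cat > d.py <<'E'
import sys,numpy as np
from bench import sensors
from scipy.spatial.transform import Rotation as Ro
def go(x,y,z,yaw):
    s=sensors.read_state(); R=Ro.from_euler('xyz',s['ee_rot']); T=Ro.from_euler('xyz',[np.pi,0,yaw])
    print("shift",np.round(R.inv().apply(np.array([x,y,z])-s['tool_pos']),4),"turn",np.round((R.inv()*T).as_rotvec(),3))
if __name__=="__main__":
    s=sensors.read_state(); print("t",round(s['time'],2),"pos",np.round(s['tool_pos'],4),"rot",np.round(s['ee_rot'],3),"F",np.round(s['wrist_force'],1),"w",round(s['grip_width'],4),"gf",round(s['grip_force'],1),"q7",round(s['qpos'][6],2))
    for a in sys.argv[1:]: go(*map(float,a.split(',')))
E
python3 -m pendant '[[0.75,[0.05,-0.066,0],[0,0,-0.1]],[0.75,[0.1,-0.133,0],[0,0,-0.2]],[0.75,[0.15,-0.199,0],[0,0,-0.3]],[0.75,[0.202,-0.2655,0],[0,0,-0.38]],[0.75,[0.202,-0.2655,0],[0,0,-0.38]]]'
python3 -m pendant '[[0.75,[0,0,0],[0,0,0]],[0.75,[0,0,0],[0,0,0]]]'
python3 d.py 0.5596,-0.2763,0.12,0.83
```

```text
time: 0.6
tool_pos: [0.3431, -0.3604, 0.2053]
ee_rot: [-3.141, 0.0, 0.834]
wrist_force: [1.5, -0.7, -0.2]
grip_width: 0.0707
grip_force: 0.0
time: 0.8
tool_pos: [0.3436, -0.3618, 0.2058]
ee_rot: [3.141, 0.0, 0.833]
wrist_force: [0.3, -1.1, 1.4]
grip_width: 0.0704
grip_force: 0.0
t 0.8 pos [ 0.3436 -0.3618  0.2058] rot [3.141 0.    0.833] F [ 0.3 -1.1  1.4] w 0.0704 gf 0.0 q7 -0.07
shift [0.2086 0.1022 0.0858] turn [0.    0.    0.003]
```

```bash
python3 -m pendant '[[0.75,[0.045,0.022,0.018],[0,0,0]],[0.75,[0.09,0.044,0.036],[0,0,0]],[0.75,[0.135,0.066,0.054],[0,0,0]],[0.75,[0.18,0.088,0.074],[0,0,0]],[0.75,[0.2086,0.1022,0.0858],[0,0,0]]]' >/dev/null
python3 -m pendant '[[0.75,[0,0,0],[0,0,0]],[0.75,[0,0,0],[0,0,0]],[0.75,[0,0,0],[0,0,0]]]' >/dev/null
python3 d.py 0.5596,-0.2763,0.024,0.83
python3 - <<'E'
from h import *
for n in("top","side"):
    im=vision.snapshot(n); cv2.imwrite(f"pics/{n}1.png",im[:,:,::-1])
a=cv2.imread("pics/top1.png")[190:320,340:500]; b=cv2.imread("pics/side1.png")[90:260,280:440]
cv2.imwrite("pics/c5.png",np.hstack([cv2.resize(a,(400,325)),cv2.resize(b,(400,425))[50:375]]))
E
```

```text
t 1.6 pos [ 0.5585 -0.279   0.1195] rot [-3.141e+00  1.000e-03  8.290e-01] F [ 0.  -0.1  0.3] w 0.0703 gf 0.0 q7 -0.47
shift [ 0.0028 -0.001   0.0955] turn [-0.     0.001 -0.001]
```

View pics/c5.png

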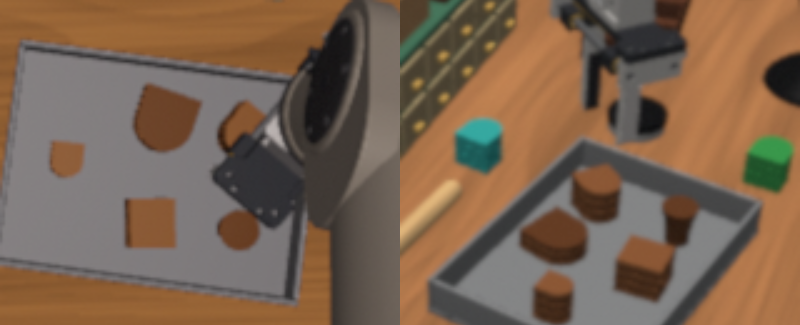

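The gripper is above the heel with its fingers in line with the heel's length, and the way down is clear (c5: heel at (240,125) left panel, fingers at (590–640,60–130) right panel).

```bash
python3 -m pendant '[[0.75,[0.0028,-0.001,0.03],[0,0,0]],[0.75,[0.0028,-0.001,0.06],[0,0,0]],[0.75,[0.0028,-0.001,0.085],[0,0,0]],[0.75,[0.0028,-0.001,0.0955],[0,0,0]],[0.75,[0.0028,-0.001,0.0955],[0,0,0]]]' | tail -4
python3 d.py
python3 -m pendant '[[0.45,[0,0,0],[0,0,0]],[0.45,[0,0,0],[0,0,0]],[0.45,[0,0,0],[0,0,0]],[0.45,[0,0,0],[0,0,0]],[0.45,[0,0,0],[0,0,0]]]' 4 | tail -3
python3 d.py
```

```text
ee_rot: [-3.14, 0.001, 0.83]
wrist_force: [0.4, 0.3, 0.7]
grip_width: 0.0705
grip_force: 0.0
t 2.2 pos [ 0.5596 -0.275   0.0236] rot [-3.14e+00  1.00e-03  8.30e-01] F [0.4 0.3 0.7] w 0.0705 gf 0.0 q7 -0.5
wrist_force: [-1.0, -0.1, 6.4]
grip_width: 0.05
grip_force: 4.0
t 2.7 pos [ 0.5613 -0.275   0.0253] rot [ 3.14e+00 -1.00e-03  8.31e-01] F [-1.  -0.1  6.4] w 0.05 gf 4.0 q7 -0.5
```

```bash
for i in 1 2 3 4; do python3 -m pendant '[[0.45,[0,0,0],[0,0,0]]]' >/dev/null; python3 d.py; done
```

```text
t 2.8 pos [ 0.5613 -0.275   0.0252] rot [ 3.14e+00 -1.00e-03  8.31e-01] F [-1.  -0.9  6.9] w 0.0498 gf 4.0 q7 -0.5
t 2.9 pos [ 0.5613 -0.2749  0.0252] rot [ 3.14e+00 -1.00e-03  8.31e-01] F [-0.1 -0.6  6.8] w 0.0502 gf 4.0 q7 -0.5
t 3.0 pos [ 0.5613 -0.275   0.0252] rot [ 3.14e+00 -1.00e-03  8.31e-01] F [ 0.  -0.1  7.5] w 0.0503 gf 4.0 q7 -0.5
t 3.1 pos [ 0.5613 -0.2749  0.0252] rot [ 3.14e+00 -1.00e-03  8.31e-01] F [-0.9 -1.   7.4] w 0.0501 gf 4.0 q7 -0.5
```

```bash
python3 -m pendant '[[0.6,[0,0,0],[0,0,0]],[0.7,[0,0,0],[0,0,0]],[0.7,[0,0,0],[0,0,0]],[0.7,[0,0,0],[0,0,0]]]' >/dev/null; python3 d.py 0.5596,-0.2763,0.08,-0.74
```

```text
t 3.5 pos [ 0.5605 -0.2745  0.0241] rot [-3.141  0.     0.831] F [ 0.6 -0.5 -0.3] w 0.0666 gf 0.0 q7 -0.5
shift [-0.0019  0.0005 -0.0559] turn [-0.     0.     1.571]
```

```bash
python3 -m pendant '[[0.7,[0,0,-0.03],[0,0,0]],[0.7,[0,0,-0.053],[0,0,0.1]],[0.7,[0,0,-0.053],[0,0,0.24]],[0.7,[0,0,-0.053],[0,0,0.38]],[0.7,[0,0,-0.053],[0,0,0.52]]]' >/dev/null
python3 -m pendant '[[0.7,[0,0,0],[0,0,0.14]],[0.7,[0,0,0],[0,0,0.28]],[0.7,[0,0,0],[0,0,0.42]],[0.7,[0,0,0],[0,0,0.56]],[0.7,[0,0,0],[0,0,0.7]]]' >/dev/null
python3 -m pendant '[[0.7,[0,0,0],[0,0,0.14]],[0.7,[0,0,0],[0,0,0.28]],[0.7,[0,0,0],[0,0,0.35]],[0.7,[0,0,0],[0,0,0.35]],[0.7,[0,0,0],[0,0,0.35]]]' >/dev/null
python3 d.py 0.566,-0.2823,0.024,-0.74
```

```text
t 5.0 pos [ 0.5606 -0.2744  0.0771] rot [ 3.142  0.    -0.736] F [-0.8 -0.  -0.6] w 0.0657 gf 0.0 q7 -1.85
shift [0.0093 0.0022 0.0531] turn [0.    0.    0.004]
```

```bash
python3 -m pendant '[[0.7,[0.0093,0.0022,0.01],[0,0,0.004]],[0.7,[0.0093,0.0022,0.03],[0,0,0.004]],[0.7,[0.0093,0.0022,0.0525],[0,0,0.004]],[0.7,[0.0093,0.0022,0.0525],[0,0,0.004]],[0.7,[0.0093,0.0022,0.0525],[0,0,0.004]]]' | tail -4
python3 d.py
python3 -m pendant '[[0.4,[0,0,0],[0,0,0]],[0.4,[0,0,0],[0,0,0]],[0.4,[0,0,0],[0,0,0]],[0.4,[0,0,0],[0,0,0]],[0.4,[0,0,0],[0,0,0]]]' 15 | tail -3
python3 d.py
```

```text
ee_rot: [3.141, 0.001, -0.743]
wrist_force: [0.9, 1.2, 0.6]
grip_width: 0.0653
grip_force: 0.0
t 5.5 pos [ 0.5658 -0.2829  0.0244] rot [ 3.141e+00  1.000e-03 -7.430e-01] F [0.9 1.2 0.6] w 0.0653 gf 0.0 q7 -1.83
wrist_force: [-0.9, 0.5, 6.5]
grip_width: 0.0459
grip_force: 15.0
t 6.0 pos [ 0.5665 -0.2827  0.0255] rot [-3.141e+00 -1.000e-03 -7.430e-01] F [-0.9  0.5  6.5] w 0.0459 gf 15.0 q7 -1.83
```

The grip widths of 50.0 and 45.9 mm confirm this is the right heel, and camera and robot agree to about 0.4 mm. Tool sits +9 mm along heel x. Now lift and carry with the turn.

```bash
python3 -m pendant '[[0.4,[0,0,-0.005],[0,0,0]],[0.4,[0,0,-0.025],[0,0,0]],[0.4,[0,0,-0.06],[0,0,0]],[0.4,[0,0,-0.1],[0,0,0]],[0.4,[0,0,-0.125],[0,0,0]]]' 20 | tail -3
python3 -m pendant '[[0.4,[-0.0163,-0.0158,0],[0,0,-0.116]],[0.4,[-0.0326,-0.0316,0],[0,0,-0.232]],[0.4,[-0.0489,-0.0474,0],[0,0,-0.348]],[0.4,[-0.0652,-0.0632,0],[0,0,-0.464]],[0.4,[-0.0815,-0.0789,0],[0,0,-0.58]]]' | tail -3
python3 -m pendant '[[0.4,[-0.005,-0.0221,0],[0,0,-0.116]],[0.4,[-0.01,-0.0442,0],[0,0,-0.232]],[0.4,[-0.015,-0.0664,0],[0,0,-0.348]],[0.4,[-0.02,-0.0885,0],[0,0,-0.464]],[0.4,[-0.0249,-0.1106,0],[0,0,-0.58]]]' >/dev/null
python3 -m pendant '[[0.4,[0.008,-0.0212,0],[0,0,-0.116]],[0.4,[0.016,-0.0425,0],[0,0,-0.232]],[0.4,[0.024,-0.0637,0],[0,0,-0.348]],[0.4,[0.032,-0.085,0],[0,0,-0.464]],[0.4,[0.0398,-0.1062,0],[0,0,-0.58]]]' >/dev/null
python3 -m pendant '[[0.4,[0.0183,-0.0134,0],[0,0,-0.116]],[0.4,[0.0366,-0.0268,0],[0,0,-0.232]],[0.4,[0.0549,-0.0401,0],[0,0,-0.348]],[0.4,[0.0732,-0.0535,0],[0,0,-0.464]],[0.4,[0.0915,-0.0669,0],[0,0,-0.58]]]' >/dev/null
python3 -m pendant '[[0.4,[0,0,0],[0,0,0]],[0.4,[0,0,0],[0,0,0]],[0.4,[0,0,0],[0,0,0]],[0.4,[0,0,0],[0,0,0]]]' >/dev/null
python3 d.py 0.5397,0.1701,0.06,1.575
```

```text
wrist_force: [0.3, -1.2, -0.3]
grip_width: 0.0456
grip_force: 20.0
wrist_force: [0.1, -0.0, -0.9]
grip_width: 0.0459
grip_force: 20.0
t 8.9 pos [0.5398 0.1693 0.1498] rot [3.142 0.    1.575] F [ 0.2 -0.3  0.5] w 0.0458 gf 20.0 q7 -0.55
shift [ 0.0008 -0.0001  0.0898] turn [ 0.  0. -0.]
```

```bash
python3 -m pendant '[[0.4,[0.0008,0,0.02],[0,0,0]],[0.4,[0.0008,0,0.05],[0,0,0]],[0.4,[0.0008,0,0.08],[0,0,0]],[0.4,[0.0008,0,0.0898],[0,0,0]],[0.4,[0.0008,0,0.0898],[0,0,0]]]' >/dev/null
python3 -m pendant '[[0.4,[0,0,0],[0,0,0]],[0.4,[0,0,0],[0,0,0]],[0.4,[0,0,0],[0,0,0]]]' >/dev/null
python3 d.py 0.5397,0.1701,0.0345,1.575
python3 - <<'E'
from h import *
for n in("top","side"):
    im=vision.snapshot(n); cv2.imwrite(f"pics/{n}2.png",im[:,:,::-1])
a=cv2.imread("pics/top2.png")[225:290,225:305]; b=cv2.imread("pics/side2.png")[255:335,255:335]
cv2.imwrite("pics/c6.png",np.hstack([cv2.resize(a,(350,284)),np.zeros((284,1,3),np.uint8)]) if 0 else cv2.resize(b,(600,600),interpolation=cv2.INTER_CUBIC))
E
```

```text
t 9.7 pos [0.5404 0.1713 0.0611] rot [ 3.140e+00 -1.000e-03  1.577e+00] F [-0.5 -0.6 -1.1] w 0.0455 gf 20.0 q7 -0.61
shift [-0.0012 -0.0008  0.0266] turn [ 0.002 -0.001  0.002]
```

View pics/c6.png

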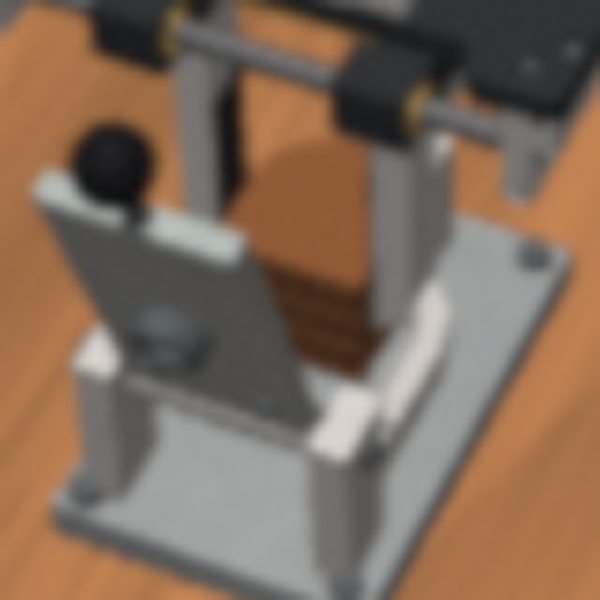

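The picture (c6) shows the heel held level over the nest. The breast faces the leaf at about (310,300) and the round back faces away, so it's the right way round. I'll lower it in small steps and watch the force.

```bash
python3 -m pendant '[[0.4,[-0.0012,-0.0008,0.002],[0,0,0]],[0.4,[-0.0012,-0.0008,0.006],[0,0,0]],[0.4,[-0.0012,-0.0008,0.01],[0,0,0]],[0.4,[-0.0012,-0.0008,0.0135],[0,0,0]],[0.4,[-0.0012,-0.0008,0.0135],[0,0,0]]]' >/dev/null
python3 d.py 0.5397,0.1701,0.0345,1.575
python3 -m pendant '[[0.4,[0,0,0.002],[0,0,0]],[0.4,[0,0,0.003],[0,0,0]],[0.4,[0,0,0.003],[0,0,0]]]' >/dev/null
python3 d.py 0.5397,0.1701,0.0345,1.575
```

```text
t 10.3 pos [0.5393 0.17   0.046 ] rot [ 3.141 -0.     1.577] F [ 2.8  0.9 -0.5] w 0.0457 gf 20.0 q7 -0.62
shift [0.0001 0.0004 0.0115] turn [ 0.    -0.     0.002]
t 10.6 pos [0.5399 0.1702 0.0437] rot [ 3.140e+00 -1.000e-03  1.577e+00] F [ 6.9  1.  -0.8] w 0.0459 gf 20.0 q7 -0.62
shift [-0.0001 -0.0002  0.0092] turn [ 0.002 -0.001  0.002]
```

```bash
python3 -m pendant '[[0.4,[0,0.0012,0],[0,0,0]],[0.4,[0,0.0012,0],[0,0,0]]]' >/dev/null; python3 d.py
python3 -m pendant '[[0.4,[0,0,0.002],[0,0,0]],[0.4,[0,0,0.003],[0,0,0]],[0.4,[0,0,0.003],[0,0,0]]]' >/dev/null; python3 d.py
```

```text
t 10.8 pos [0.5399 0.1699 0.0432] rot [-3.141  0.     1.577] F [ 2.1  0.5 -0.2] w 0.0459 gf 20.0 q7 -0.62
t 11.1 pos [0.54   0.1699 0.0402] rot [-3.141 -0.     1.577] F [ 1.  -0.  -1.4] w 0.0455 gf 20.0 q7 -0.62
```

```bash
python3 -m pendant '[[0.4,[0,0.0003,0.0015],[0,0,0]],[0.4,[0,0.0003,0.003],[0,0,0]],[0.4,[0,0.0003,0.0035],[0,0,0]],[0.4,[0,0.0003,0.0035],[0,0,0]]]' >/dev/null; python3 d.py
python3 -m pendant '[[0.4,[0,0,0.001],[0,0,0]],[0.4,[0,0,0.0015],[0,0,0]],[0.4,[0,0,0.0015],[0,0,0]]]' >/dev/null; python3 d.py
```

```text
t 11.5 pos [0.5402 0.1699 0.0367] rot [-3.141  0.     1.577] F [-0.2  0.1 -0.9] w 0.0458 gf 20.0 q7 -0.63
t 11.8 pos [0.5403 0.1699 0.0353] rot [-3.141 -0.     1.577] F [-0.4 -0.   0.5] w 0.0456 gf 20.0 q7 -0.63
```

```bash
python3 -m pendant '[[0.4,[0,0,0.0005],[0,0,0]],[0.4,[0,0,0.001],[0,0,0]],[0.4,[0,0,0.001],[0,0,0]]]' >/dev/null; python3 d.py
python3 -m pendant '[[0.4,[0,0,0.0005],[0,0,0]],[0.4,[0,0,0.001],[0,0,0]],[0.4,[0,0,0.001],[0,0,0]]]' >/dev/null; python3 d.py
```

```text
t 12.1 pos [0.5405 0.1699 0.0345] rot [ 3.141 -0.     1.577] F [-1.  -0.8  1.3] w 0.0461 gf 20.0 q7 -0.63
t 12.4 pos [0.5405 0.1699 0.0344] rot [3.141 0.    1.577] F [-7.7 -2.7 21.8] w 0.0465 gf 20.0 q7 -0.63
```

It has reached the floor at z = 0.0345, as predicted. I'll relieve the load and release.

```bash
python3 -m pendant '[[0.4,[0,0,-0.0008],[0,0,0]],[0.4,[0,0,-0.0008],[0,0,0]]]' >/dev/null; python3 d.py
python3 -m pendant '[[0.55,[0,0,-0.0008],[0,0,0]],[0.65,[0,0,-0.0008],[0,0,0]],[0.7,[0,0,-0.0008],[0,0,0]],[0.7,[0,0,-0.0008],[0,0,0]],[0.7,[0,0,-0.0008],[0,0,0]]]' >/dev/null; python3 d.py
python3 -m pendant '[[0.7,[0,0,-0.01],[0,0,0]],[0.7,[0,0,-0.05],[0,0,0]],[0.7,[0,0,-0.1],[0,0,0]],[0.7,[0,0,-0.15],[0,0,0]],[0.7,[0,0,-0.2],[0,0,0]]]' >/dev/null
python3 -m pendant '[[0.5,[-0.03,0.04,0],[0,0,0]],[0.5,[-0.06,0.08,0],[0,0,0]],[0.5,[-0.09,0.12,0],[0,0,0]],[0.5,[-0.1,0.14,0],[0,0,0]],[0.5,[-0.1,0.14,0],[0,0,0]]]' >/dev/null
python3 -m pendant '[[0.5,[0,0,0],[0,0,0]],[0.5,[0,0,0],[0,0,0]]]' >/dev/null
python3 d.py
python3 - <<'E'
from h import *
for n in("top","side"):
    im=vision.snapshot(n); cv2.imwrite(f"pics/{n}3.png",im[:,:,::-1])
a=cv2.imread("pics/top3.png")[225:290,195:303]; b=cv2.imread("pics/side3.png")[255:335,255:335]
cv2.imwrite("pics/c7.png",np.hstack([cv2.resize(a,(400,400)),cv2.resize(b,(400,400))]))
E
```

```text
t 12.6 pos [0.5406 0.17   0.0345] rot [ 3.141 -0.     1.577] F [-2.  -1.3  7.8] w 0.0458 gf 20.0 q7 -0.63
t 13.1 pos [0.5404 0.1699 0.0349] rot [-3.141 -0.     1.577] F [-0.   1.2 -0. ] w 0.0658 gf 0.0 q7 -0.63
t 14.3 pos [0.6802 0.0718 0.2355] rot [ 3.142 -0.     1.578] F [0.6 0.9 0.7] w 0.0473 gf 0.0 q7 -0.31
```

View pics/c7.png

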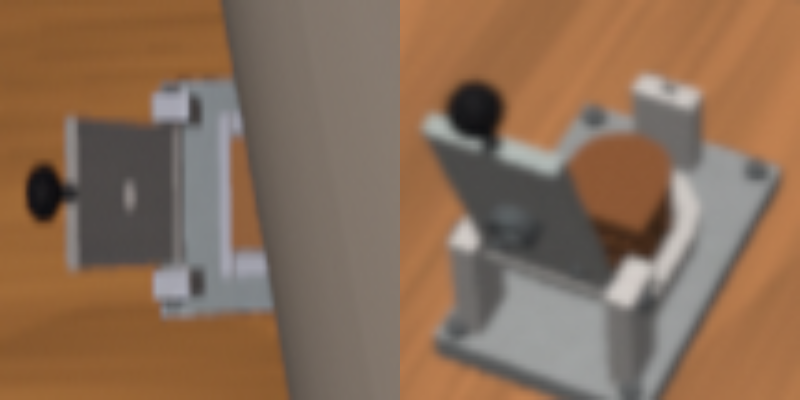

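The heel is down in the pocket, with its top level with the post in the side view (right panel (620,175)), and the leaf is still open. Next I'll grip the knob at about (0.540, 0.272, 0.204) and swing it over.

```bash
python3 -m pendant '[[0.5,[0.04,-0.028,-0.01],[0,0,0]],[0.5,[0.08,-0.056,-0.01],[0,0,0]],[0.5,[0.12,-0.084,-0.01],[0,0,0]],[0.5,[0.16,-0.112,-0.01],[0,0,0]],[0.5,[0.2,-0.139,-0.01],[0,0,0]]]' >/dev/null
python3 -m pendant '[[0.5,[0,0,0],[0,0,0]],[0.5,[0,0,0],[0,0,0]],[0.5,[0,0,0],[0,0,0]]]' >/dev/null
python3 d.py 0.5404,0.2718,0.19,1.575
```

```text
t 15.2 pos [0.5411 0.2691 0.2452] rot [3.141 0.    1.576] F [-0.2  0.3  0.3] w 0.0468 gf 0.0 q7 -0.69
shift [ 0.0027 -0.0008  0.0552] turn [0.    0.    0.001]
```

```bash
python3 -m pendant '[[0.5,[0.0027,-0.0008,0.01],[0,0,0]],[0.5,[0.0027,-0.0008,0.03],[0,0,0]],[0.5,[0.0027,-0.0008,0.0552],[0,0,0]],[0.5,[0.0027,-0.0008,0.0552],[0,0,0]],[0.5,[0.0027,-0.0008,0.0552],[0,0,0]]]' >/dev/null; python3 d.py
python3 -m pendant '[[0.15,[0,0,0],[0,0,0]],[0.15,[0,0,0],[0,0,0]],[0.15,[0,0,0],[0,0,0]],[0.15,[0,0,0],[0,0,0]],[0.15,[0,0,0],[0,0,0]]]' 15 >/dev/null; python3 d.py
python3 - <<'E'
import numpy as np
# arc in tool axes (x_t=+nest x, z_t down) from a=1.9; 
for a in np.arange(1.9,-.01,-.1): print(round(a,2),np.round(150*np.array([-np.cos(a)+np.cos(1.9),-(np.sin(a)-np.sin(1.9))]),1))
E
```

```text
t 15.7 pos [0.5401 0.2721 0.1896] rot [-3.141  0.     1.576] F [ 0.3 -0.1  0.9] w 0.0472 gf 0.0 q7 -0.71
t 16.2 pos [0.5406 0.2727 0.1904] rot [ 3.140e+00 -1.000e-03  1.577e+00] F [ 2.7 -1.   4.7] w 0.0209 gf 15.0 q7 -0.71
1.9 [ 0. -0.]
1.8 [-14.4  -4.1]
1.7 [-29.2  -6.8]
1.6 [-44.1  -8. ]
1.5 [-59.1  -7.7]
1.4 [-74.   -5.9]
1.3 [-88.6  -2.6]
1.2 [-102.8    2.1]
1.1 [-116.5    8.3]
1.0 [-129.5   15.7]
0.9 [-141.7   24.4]
0.8 [-153.    34.3]
0.7 [-163.2   45.3]
0.6 [-172.3   57.2]
0.5 [-180.1   70. ]
0.4 [-186.7   83.5]
0.3 [-191.8   97.6]
0.2 [-195.5  112.1]
0.1 [-197.7  127. ]
-0.0 [-198.5  141.9]
```

```bash
python3 -m pendant '[[0.15,[-0.0144,0,-0.0041],[0,0,0]],[0.15,[-0.0292,0,-0.0068],[0,0,0]],[0.15,[-0.0441,0,-0.008],[0,0,0]],[0.15,[-0.0591,0,-0.0077],[0,0,0]],[0.15,[-0.074,0,-0.0059],[0,0,0]]]' >/dev/null; python3 d.py
python3 -m pendant '[[0.15,[-0.0146,0,0.0033],[0,0,0]],[0.15,[-0.0288,0,0.008],[0,0,0]],[0.15,[-0.0425,0,0.0142],[0,0,0]],[0.15,[-0.0555,0,0.0216],[0,0,0]],[0.15,[-0.0677,0,0.0303],[0,0,0]]]' >/dev/null; python3 d.py
```

```text
t 16.7 pos [0.5409 0.1977 0.1962] rot [ 3.140e+00 -1.000e-03  1.577e+00] F [ 6.2  2.5 -0.1] w 0.021 gf 15.0 q7 -0.58
t 17.2 pos [0.5412 0.1294 0.1652] rot [3.141 0.    1.576] F [7.4 0.8 1.1] w 0.0206 gf 15.0 q7 -0.47
```

```bash
python3 -m pendant '[[0.15,[-0.0113,0.001,0.0099],[0,0,0]],[0.15,[-0.0215,0.001,0.0209],[0,0,0]],[0.15,[-0.0306,0.001,0.0328],[0,0,0]],[0.15,[-0.0384,0.001,0.0456],[0,0,0]],[0.15,[-0.045,0.001,0.0591],[0,0,0]]]' >/dev/null; python3 d.py
python3 -m pendant '[[0.15,[-0.0051,0,0.0141],[0,0,0]],[0.15,[-0.0088,0,0.0286],[0,0,0]],[0.15,[-0.011,0,0.0435],[0,0,0]],[0.15,[-0.0116,0,0.053],[0,0,0]],[0.15,[-0.0116,0,0.053],[0,0,0]]]' >/dev/null; python3 d.py
```

```text
t 17.7 pos [0.5416 0.0852 0.1049] rot [-3.141  0.     1.577] F [-0.2 -0.1  1.1] w 0.0208 gf 15.0 q7 -0.42
t 18.2 pos [0.5416 0.0743 0.0517] rot [-3.14   0.     1.577] F [-2.3 -3.6 -1.2] w 0.0209 gf 15.0 q7 -0.43
```

```bash
python3 -m pendant '[[0.15,[0,0,0.002],[0,0,0]],[0.15,[0,0,0.004],[0,0,0]],[0.15,[0,0,0.004],[0,0,0]]]' >/dev/null; python3 d.py
python3 -m pendant '[[0.15,[0,0,0.001],[0,0,0]],[0.15,[0,0,0.002],[0,0,0]],[0.15,[0,0,0.002],[0,0,0]]]' >/dev/null; python3 d.py
```

```text
t 18.5 pos [0.5417 0.0742 0.0493] rot [-3.141  0.     1.577] F [-3.8 -4.2 -2.7] w 0.0211 gf 15.0 q7 -0.43
t 18.8 pos [0.5417 0.0742 0.0475] rot [-3.141  0.     1.577] F [-3.9 -4.9 -1.9] w 0.0213 gf 15.0 q7 -0.43
```

```bash
python3 -m pendant '[[0.15,[0,0,0.001],[0,0,0]],[0.15,[0,0,0.002],[0,0,0]],[0.15,[0,0,0.002],[0,0,0]]]' >/dev/null; python3 d.py
python3 -m pendant '[[0.15,[0,0,0.001],[0,0,0]],[0.15,[0,0,0.002],[0,0,0]],[0.15,[0,0,0.002],[0,0,0]]]' >/dev/null; python3 d.py
```

```text
t 19.1 pos [0.5417 0.0743 0.0457] rot [-3.141  0.     1.577] F [-4.7 -4.1  1.5] w 0.0209 gf 15.0 q7 -0.43
t 19.4 pos [0.5418 0.0748 0.0442] rot [-3.141  0.     1.577] F [-8.8 -2.2 11.2] w 0.0208 gf 15.0 q7 -0.44
```

```bash
python3 -m pendant '[[0.4,[0,0,0],[0,0,0]],[0.5,[0,0,0],[0,0,0]],[0.5,[0,0,0],[0,0,0]],[0.5,[0,0,-0.02],[0,0,0]],[0.5,[0,0,-0.06],[0,0,0]]]' >/dev/null
python3 -m pendant '[[0.5,[0,0,-0.04],[0,0,0]],[0.5,[-0.03,0,-0.08],[0,0,0]],[0.5,[-0.06,0.0,-0.12],[0,0,0]],[0.5,[-0.1,0,-0.12],[0,0,0]],[0.5,[-0.1,0,-0.12],[0,0,0]]]' >/dev/null
python3 d.py
python3 - <<'E'
from m import *
for n in("top","side"):
    im=vision.snapshot(n); cv2.imwrite(f"pics/{n}4.png",im[:,:,::-1])
b=cv2.imread("pics/side4.png")[250:340,250:350]; a=cv2.imread("pics/top4.png")[215:300,225:325]
cv2.imwrite("pics/c8.png",np.hstack([cv2.resize(a,(400,340)),cv2.resize(b,(400,340))]))
s=cv2.imread("pics/side4.png")
for z in(.057,.063,.069): print(proj("side",[[.5404,.0731,z]]),proj("top",[[.5404,.0731,z]]))
E
```

```text
t 20.4 pos [ 0.5433 -0.031   0.2246] rot [3.139e+00 2.000e-03 1.571e+00] F [ 0.2  0.5 -1. ] w 0.047 gf 0.0 q7 -0.13
[[315.30577102 262.98490861]] [[301.22894126 254.06881445]]
[[315.30329618 261.12867131]] [[301.06451513 254.01536405]]
[[315.30080359 259.25912736]] [[300.8983342  253.96134321]]
```

View pics/c8.png

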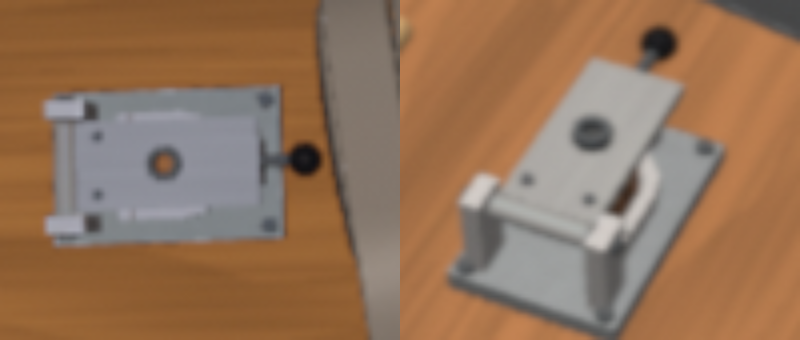

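The leaf lies level across the heel. The knob in the side view is near px (314.5, 261.4), against a predicted shut position of (315.3, 261.1). To be sure it's fully shut, I'll press on the knob from above with closed fingers.

```bash
python3 - <<'E'
from m import *
t=cv2.imread("pics/top4.png"); s=cv2.imread("pics/side4.png")
g=lambda c:c.max(2)<55
kt=hull_px(t,(292,244,308,264),g)[1]; ks=hull_px(s,(305,252,325,270),g)[1]
print(kt,ks,tri(kt,ks))
E
python3 -m pendant '[[0,[0.05,0,0],[0,0,0]],[0,[0.1045,-0.003,0],[0,0,0]],[0,[0.1045,-0.003,0.05],[0,0,0]],[0,[0.1045,-0.003,0.1],[0,0,0]],[0,[0.1045,-0.003,0.12],[0,0,0]]]' >/dev/null
python3 -m pendant '[[0,[0,0,0],[0,0,0]],[0,[0,0,0],[0,0,0]],[0,[0,0,0],[0,0,0]]]' >/dev/null
python3 d.py 0.5408,0.0735,0.076,1.575
```

```text
[300.61265432 254.33597884] [314.42315295 260.85569558] (array([0.54066452, 0.0745495 , 0.06498842]), np.float64(0.002329518798410554))
t 21.3 pos [0.5401 0.0795 0.1049] rot [ 3.139e+00 -1.000e-03  1.577e+00] F [ 0.5  0.1 -0.5] w 0.0009 gf 0.0 q7 -0.41
shift [-0.006   0.0006  0.0288] turn [ 0.002 -0.001  0.002]
```

```bash
python3 -m pendant '[[0,[-0.006,0.0006,0.01],[0,0,0]],[0,[-0.006,0.0006,0.02],[0,0,0]],[0,[-0.006,0.0006,0.027],[0,0,0]],[0,[-0.006,0.0006,0.029],[0,0,0]],[0,[-0.006,0.0006,0.029],[0,0,0]]]' >/dev/null; python3 d.py
python3 -m pendant '[[0,[0,0,0.001],[0,0,0]],[0,[0,0,0.002],[0,0,0]],[0,[0,0,0.002],[0,0,0]]]' >/dev/null; python3 d.py
python3 -m pendant '[[0,[0,0,0.001],[0,0,0]],[0,[0,0,0.0015],[0,0,0]],[0,[0,0,0.0015],[0,0,0]]]' >/dev/null; python3 d.py
```

```text
t 21.8 pos [0.5395 0.0726 0.074 ] rot [-3.141  0.     1.577] F [-2.  -1.8  3.6] w 0.0007 gf 1.6 q7 -0.42
t 22.1 pos [0.5397 0.0726 0.0732] rot [-3.141e+00  1.000e-03  1.576e+00] F [-8.6 -3.5 22.6] w 0.0005 gf 11.8 q7 -0.42
t 22.4 pos [0.5399 0.0726 0.0727] rot [3.141e+00 1.000e-03 1.576e+00] F [-14.7  -4.6  41.5] w 0.0003 gf 21.3 q7 -0.42
```

There's a hard stop at z ≈ 0.0735 (shut knob top is 0.074), so the leaf is fully shut. I'll back off, check once by measurement and hand in.

```bash
python3 -m pendant '[[0,[0,0,-0.005],[0,0,0]],[0,[0,0,-0.04],[0,0,0]],[0,[0,0,-0.08],[0,0,0]],[0,[-0.03,0,-0.12],[0,0,0]],[0,[-0.08,0,-0.15],[0,0,0]]]' >/dev/null
python3 -m pendant '[[0,[-0.03,0,0],[0,0,0]],[0,[-0.03,0,0],[0,0,0]],[0,[-0.03,0,0],[0,0,0]],[0,[-0.03,0,0],[0,0,0]],[0,[-0.03,0,0],[0,0,0]]]' >/dev/null; python3 d.py
python3 - <<'E'
from m import *
t=vision.snapshot("top")[:,:,::-1].copy(); s=vision.snapshot("side")[:,:,::-1].copy()
g=lambda c:c.max(2)<55
kt=hull_px(t,(292,244,308,264),g)[1]; ks=hull_px(s,(305,252,325,270),g)[1]
p,e=tri(kt,ks); print(kt,ks,p,e,"leaf angle ~",np.arcsin((p[2]-.063)/.15))
from bench import order
print(order.finish_job())
E
```

```text
t 23.4 pos [ 0.5403 -0.0288  0.2162] rot [-3.141 -0.     1.579] F [-1.1  0.  -0.2] w 0.0005 gf 0.0 q7 -0.13
[300.6069224  254.33201058] [314.41808747 260.86422041] [0.54067316 0.07456399 0.06497093] 0.0023249469247291757 leaf angle ~ 0.013139898133277862
the job is handed in; nothing more can be done
None
```

The D-shaped heel is seated on the pocket floor, the leaf is shut on its stop (about 0.01 rad by camera), and the job was handed in at about 23 s; the hand-in call returned no verdict.

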